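# Set the photometer's wavelength dial and take a reading

### The arm

A 6-joint arm with a two-finger parallel gripper is mounted at the origin on the work surface. World frame = base frame: x ahead of the robot, y to its left, z up, the work surface at z = 0. Lengths are in m, angles in degrees, forces in N, time in s.
With the tool pointing down it reaches from about 0.25 to 0.725 m from the base axis. Payload 9.7 kg.
Tool frame: the origin (TCP) lies at the very end of the fingers, on their centre line; the grasp point (between the pads) lies 19 mm behind it; y points along the fingers, x is the direction in which the jaws open and shut, and the axes are right-handed (so a half turn about y gives the same grasp; the last joint's range is limited). The gripper opens to 85 mm and grips with 20 to 120 N. Pads are 22 mm wide; open, the fingers measure 114 mm over their backs; the gripper's body (76 mm by 85 mm) begins 54 mm behind the grasp point. The pads swing forward as they close: fully open they stand 13 mm farther back than shut.
Start: joints at [-68.067, 4.979, 10.078, 95.1, 0, 90], TCP at [0.205, -0.51, 0.208] pointing down, gripper open.
Joint ranges: [-179.16, 179.16], [-48.56, 103.87], [-65.8, 70.77], [-126.05, 130.52], [-82.76, 87.17], [-180, 180]. Speed limits (degrees/s): [127.2, 127.2, 147.25, 180, 180, 180].

### API

Orientations are given as [roll, pitch, yaw] about the fixed x, y, z axes, in that order (R = Rz(yaw) Ry(pitch) Rx(roll)).
In Python, from workcell import bot gives the robot as it stands.
- The arm moves only by the shell command python3 -m jog 'ROWS' [FORCE]. ROWS is JSON, a list of rows, each a list of 7 numbers: the closure, from 0 (fully open) to 1 (shut), then the shift along the world's x, y, z in units of 25 mm (1.0 is 25 mm), then the turn, a rotation vector about the world's x, y, z in units of 5 degrees (1.0 is 5 degrees). A call has 1 to 5 rows; each row is the pose to reach, as a shift and turn from the pose commanded when the call began; what a row does not reach only later rows make up. A row lasts 1/10 s, in which the tool goes at most 50 mm and 8.59 degrees, less where a joint would pass 70% of its speed; a pose out of reach is approached as far as the arm can. A call with a gripper value outside its range is refused whole. The fingers move at their own pace and stop on an object; FORCE is the grip in N (left out, the last holds). Time passes only in rows, so rows that repeat a pose let the fingers close. It gives the time, the measured TCP pose, the force and the opening at its end, in the units of the state.
- bot.get_obs(): the state, without advancing time (a new reading comes with each control period).
- bot.camera(name): name is "scene" or "side" or "wrist"; returns (picture, depth): 480x640x3 uint8, red, green, blue; 480x640 float32, m along the optical axis (not along the pixel's ray), 0 where there is no reading.
- bot.camera_model(name): a dict with "fx", "fy", "cx", "cy" (pixels), "rvec" (rotation vector, rad) and "tvec" (3), from world to camera coordinates, as OpenCV has them; the wrist camera has in their place "tool_from_camera" (4x4, takes a point from camera to tool coordinates, whose origin is the TCP and whose axes are the tool frame's). Camera axes: x right, y down, z forward; pixel columns grow to the right and rows downward; lengths in m; the calibration is good to about 2 mm. A picture is of the moment at which its call begins: read the wrist's pose just before it. camera_model takes no time and is no camera call.
- bot.job_done(): hands the job in, once; it reports no verdict.
Trained networks look in the newest picture that a camera, given by its name, has taken for a name from the list of things; names that differ only in an ending like _2 or _b are one class to them, and where a whole thing is asked for, a point or a joint stands for the part that bears it (a point fixed in the world has none). Each returns a list of dicts, best first, with "conf" (0 to 1); they miss things now and then, are a little off and sometimes report something else, mostly with a low value. They report only what shows in the picture. A call takes as long as a camera call.
- bot.regions_of(camera, label): "pixels" (480x640 bool, what is visible of it) and "point" ([row, column] in pixels, amid what is visible of it).
The state is a dict: "time": time; "q": joint angles; "qd": joint speeds; "joint_efforts": joint torques, N m; "ee_pos": TCP position; "tcp_rot": TCP orientation; "wrist_force": force on the tool from outside, world axes, zero at the start; "torque": the same for the moment, N m; "opening": finger opening in m.
Only numpy, scipy, OpenCV 4.12 (cv2) and the standard library are available. Lean on these libraries where they do the work, as an engineer would, in place of code of your own. Each camera call takes 0.05 s, during which the arm holds its last target. There are 200 camera calls.

### The job

Push the tab of the photometer's dial round with a fingertip against its side until the dial's index mark lines up with the long thick line on the scale collar, then press the round read key right down and let it come back up. Do not pinch the tab, press on its top or move the collar, press the key only once the marks line up, and leave the vials, bottles and other things standing where they are.

Things in the scene. Friction and masses are not known exactly. Their poses are not given: they have to be found in the camera images.
- photometer: fixed white casing, 240 x 360 mm, with a flat grey deck 70 mm above the bench; origin: centre of its underside; x away from its display side, y to its left. A white sample chamber (85 x 110 mm) stands 23 mm above the deck at its far right. Dial, collar and read key sit on the deck
- dial_centre (a point): point on the dial's vertical axis at the height of its top face (80 mm above the bench); axes are the casing's. The dial: an aluminium disc 130 mm across, its face 10 mm above the deck, with a low hub (24 mm across, 4 mm high) at the centre. Around it lies the black scale collar, 172 mm across, its top 8 mm above the deck
- index_mark (a point): outer end of the dial's index mark, on the dial's rim (65 mm from the axis, on its top face): the only mark on the dial, a dark radial line 4 mm wide and 26 mm long, on the opposite side of the axis from the tab; x axis points outward along the mark
- target_line (a point): inner end of the target line on the scale collar (66 mm from the dial's axis): the one long thick white line, 19 mm long and 4 mm wide; the other lines are short (7 mm) and thin; x axis points outward along the line. It lies on the far side of the dial, within 0.4 rad of the casing's x
- tab_centre (a point): centre of the upright finger tab on the dial, 42 mm from the axis, 11 mm above the dial's face: a black plastic block 32 mm long (radially), 16 mm thick, 22 mm tall, fixed to the dial opposite the index mark; x axis radial (towards the axis), y axis across its thickness
- dial (a joint): angle of the dial relative to the casing, rad, growing counterclockwise from above; 0: the index mark points along the casing's x. It turns freely several turns either way against friction (0.08 N m, about 2 N at the tab) and stays where it is left
- collar (a joint): angle of the scale collar relative to the casing, rad, counterclockwise from above; 0: the target line points along the casing's x. Stiff (1.5 N m); to be left as it is
- read_key_top (a point): centre of the top of the round white read key, 28 mm across, in a black housing on the deck, to the right of the dial; pressed straight down
- read_key (a joint): travel of the read key, m: 0 is up, 0.006 fully pressed (takes 5 N); a spring returns it
- vial_a: loose capped glass vial, 22 mm across, 44 mm tall, standing on the deck right of the key (about 65 mm from it); origin: centre of its underside
- vial_b: loose capped glass vial, 22 mm across, 44 mm tall, standing on the deck at its front edge, near the dial; origin: centre of its underside
- weight: loose brass weight, 20 mm across, 30 mm tall, on the far left corner of the deck; origin: centre of its underside
- beaker: loose glass beaker, 68 mm across, 85 mm tall, on the bench right of the photometer; origin: centre of its underside
- amber_bottle: loose brown bottle, 60 mm across, 130 mm tall, on the bench beside the photometer; origin: centre of its underside
- reagent_jar: loose white jar with black cap, 72 mm across, 100 mm tall, on the bench beside the photometer; origin: centre of its underside
- pill_bottle: loose small brown jar, 40 mm across, 65 mm tall, on the bench left of the photometer; origin: centre of its underside

How it is judged:
By the outcome, as a careful person would: the job done as asked, in the order asked, and still so for the second after the job is handed in, with the robot touching nothing.
It also fails if it takes over 54 s, if anything falls off the work surface, if the arm or the gripper's body presses on something with over 40 N, if the wrist force passes 120 N, or if a joint passes its speed limit or range.

## Working session

There is one attempt and no reset: what is moved stays moved. The work goes in short steps, Python scripts to look and compute and a shell command to move; the robot and the scene stay as the last step left them, time stands still between calls to the robot, and variables do not carry over. Pictures are saved under pics/ and viewed, about 8 in all and at most 12, crops included, and the job is handed in when it is done.

```bash
ls; mkdir -p pics
cat > h.py <<'E'
import numpy as np, cv2
from workcell import bot
from scipy.spatial.transform import Rotation as R
def cam(n):
    o=bot.get_obs(); p,d=bot.camera(n); m=bot.camera_model(n)
    if 'rvec' in m:
        Rc=cv2.Rodrigues(np.array(m['rvec'],float))[0]; t=np.array(m['tvec'],float).ravel()
        T=np.eye(4); T[:3,:3]=Rc.T; T[:3,3]=-Rc.T@t
    else:
        W=np.eye(4); W[:3,:3]=R.from_euler('xyz',o['tcp_rot'],degrees=True).as_matrix(); W[:3,3]=o['ee_pos']
        T=W@np.array(m['tool_from_camera'])
    return p,d,m,T
def pt(m,T,r,c,z):  # depth
    return (T@[(c-m['cx'])/m['fx']*z,(r-m['cy'])/m['fy']*z,z,1])[:3]
def plane(m,T,r,c,h):
    v=T[:3,:3]@[(c-m['cx'])/m['fx'],(r-m['cy'])/m['fy'],1]; o=T[:3,3]
    return o+v*(h-o[2])/v[2]
def save(n,p): cv2.imwrite('pics/'+n,cv2.cvtColor(p,cv2.COLOR_RGB2BGR))
E
python3 - <<'E'
from h import *
np.set_printoptions(precision=3,suppress=True)
o=bot.get_obs(); print(o)
for n in ['scene','side']:
    p,d,m,T=cam(n); save(n+'0.png',p); print(n,T[:3,3])
    for l,h in [('dial_centre',.08),('index_mark',.08),('target_line',.078),('tab_centre',.102),('read_key_top',None),('vial_a',None),('photometer',None)]:
        for g in bot.regions_of(n,l)[:3]:
            r,c=g['point']; z=d[int(r),int(c)]
            print(l,round(g['conf'],2),[int(r),int(c)],g['pixels'].sum(),pt(m,T,r,c,z))
E
```

```text
pics
{'time': 0.0, 'q': array([-68.066,   5.013,  10.034,  95.1  ,  -0.001,  90.   ]), 'qd': array([ 0.041, -0.067, -0.028,  0.012,  0.017,  0.082]), 'joint_efforts': array([  0.001, -52.039,  46.481,   0.016,   0.   ,   0.   ]), 'ee_pos': array([ 0.205, -0.51 ,  0.208]), 'tcp_rot': array([-90.001,   0.079, -68.066]), 'wrist_force': array([ 0.106, -0.003,  0.1  ]), 'torque': array([ 0.028, -0.029,  0.052]), 'opening': 0.08540453701841978}
scene [0.912 0.452 0.871]
dial_centre 0.8 [226, 311] 15068 [ 0.606 -0.005  0.103]
index_mark 0.66 [233, 330] 2253 [0.578 0.024 0.086]
target_line 0.62 [258, 332] 1908 [0.609 0.071 0.077]
tab_centre 0.89 [233, 331] 2289 [0.575 0.022 0.084]
read_key_top 0.4 [176, 303] 98 [ 0.531 -0.142  0.092]
vial_a 0.72 [186, 332] 136 [ 0.493 -0.08   0.087]
vial_a 0.5 [157, 286] 166 [ 0.534 -0.209  0.1  ]
photometer 0.84 [228, 311] 14829 [ 0.608 -0.004  0.1  ]
photometer 0.73 [231, 327] 2350 [0.579 0.014 0.083]
side [ 0.567 -0.863  0.727]
dial_centre 0.83 [298, 307] 20278 [ 0.582 -0.121  0.071]
index_mark 0.77 [249, 295] 2281 [0.568 0.009 0.078]
target_line 0.76 [268, 297] 1962 [ 0.569 -0.05   0.081]
target_line 0.28 [297, 306] 20333 [ 0.581 -0.115  0.068]
tab_centre 0.92 [246, 298] 2311 [0.573 0.013 0.082]
read_key_top 0.49 [306, 273] 176 [ 0.526 -0.158  0.092]
vial_a 0.76 [330, 269] 419 [ 0.521 -0.23   0.11 ]
vial_a 0.64 [279, 251] 344 [ 0.491 -0.101  0.105]
vial_a 0.15 [268, 302] 1894 [ 0.577 -0.048  0.078]
photometer 0.69 [299, 306] 20378 [ 0.581 -0.121  0.069]
```

Run:
```python
import cv2,numpy as np
a=cv2.imread('pics/scene0.png')[120:340,210:450]; b=cv2.imread('pics/side0.png')[180:400,190:430]
cv2.imwrite('pics/v1.png',cv2.resize(np.vstack([a[:150],]),None,fx=3.3,fy=3.3,interpolation=2)[:590,:792]); 
cv2.imwrite('pics/v2.png',cv2.resize(b[:180],None,fx=3.3,fy=3.3,interpolation=2))
```

```text
(no output)
```

View pics/v1.png

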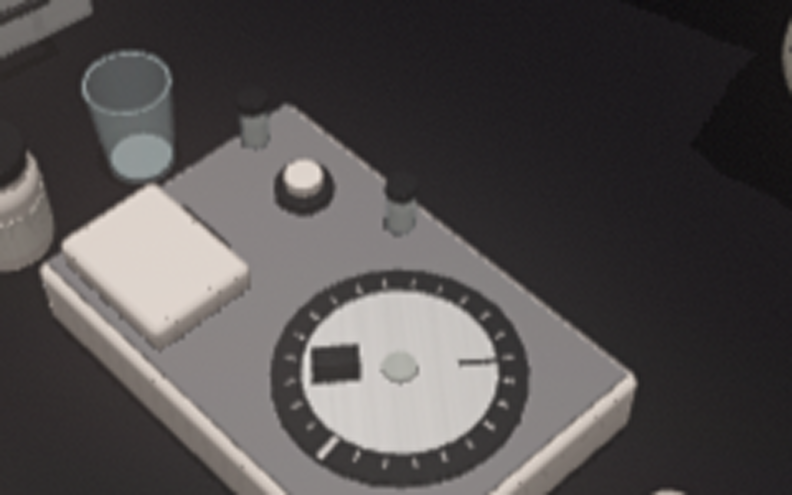

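View pics/v2.png

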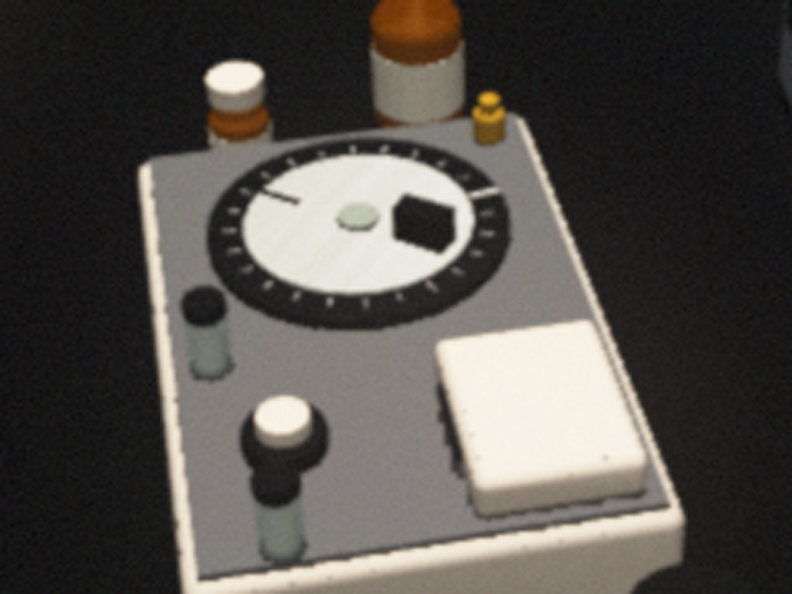

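Scene crop: dial hub at (400,365), mark's outer end at (497,360), target line (336,438)–(320,458), key top at (303,172), one vial at (400,205) near the dial. Side crop: hub (357,213), mark end (263,190), target line (472,196)–(500,189), key top (283,415).

Run:
```python
from h import *
np.set_printoptions(precision=4,suppress=True)
P={'scene':((210,120),dict(hub=(400,360,.084),mo=(497,360,.08),mi=(458,363,.08),ti=(336,438,.078),to=(320,458,.078),tab=(336,358,.102),key=(303,165,.092),deckR=(288,105,.07),deckF=(634,375,.07),vb=(398,232,.07),va=(255,145,.07))),
'side':((190,180),dict(hub=(357,210,.084),mo=(263,190,.08),mi=(298,202,.08),ti=(472,196,.078),to=(500,189,.078),tab=(425,208,.102),key=(283,413,.092),deckR=(200,578,.07),deckF=(142,160,.07),vb=(210,372,.07),va=(282,555,.07)))}
for n,(o,D) in P.items():
    p,d,m,T=cam(n); X={k:plane(m,T,o[1]+y/3.3,o[0]+x/3.3,h) for k,(x,y,h) in D.items()}
    print(n)
    for k,v in X.items(): print(k,v,np.linalg.norm((v-X['hub'])[:2]),np.degrees(np.arctan2(*(v-X['hub'])[1::-1])))
    a=(X['deckF']-X['deckR'])[:2]; print('yaw of casing y',np.degrees(np.arctan2(a[1],a[0])),np.linalg.norm(a))
    r=120/3.3; 
    c,rr=int(o[0]+D['key'][0]/3.3),int(o[1]+D['key'][1]/3.3); print('key depth',pt(m,T,rr,c,d[rr,c]))
```

```text
scene
hub [0.5687 0.0143 0.084 ] 0.0 0.0
mo [0.5159 0.0511 0.08  ] 0.06432679254923064 145.08815232998262
mi [0.5379 0.0373 0.08  ] 0.03839201431912837 143.16156831032188
ti [0.636  0.0345 0.078 ] 0.07033655931518044 16.702999648839317
to [0.653  0.0404 0.078 ] 0.08828819734081328 17.228961742507703
tab [ 0.6083 -0.0021  0.102 ] 0.042912173741816655 -22.390060732987223
key [ 0.5227 -0.1597  0.092 ] 0.17993541651337217 -104.80428781177804
deckR [ 0.4849 -0.2342  0.07  ] 0.26226655439216734 -108.62539138136344
deckF [0.4464 0.1108 0.07  ] 0.15571221725017073 141.71536028175987
vb [ 0.4954 -0.083   0.07  ] 0.12181365919297109 -127.00280325624934
va [ 0.5285 -0.2153  0.07  ] 0.2330496193218458 -99.93305762967682
yaw of casing y 96.36130561871964 0.34714262961895953
key depth [ 0.5243 -0.1607  0.0922]
side
hub [0.5734 0.0193 0.084 ] 0.0 0.0
mo [0.5204 0.0504 0.08  ] 0.06145245977960469 149.5342510463038
mi [0.5403 0.0363 0.08  ] 0.03725074874228035 152.75328903592123
ti [0.6396 0.0335 0.078 ] 0.0677286529164205 12.174664285187541
to [0.6562 0.0386 0.078 ] 0.08504685527197701 13.107358289603193
tab [ 0.6103 -0.0078  0.102 ] 0.045814921943199464 -36.250670135453944
key [ 0.53   -0.1548  0.092 ] 0.17942792187949405 -103.97895332309234
deckR [ 0.4894 -0.2383  0.07  ] 0.2709041889562247 -108.06008282755546
deckF [0.4475 0.1039 0.07  ] 0.15162860371657977 146.07961431128732
vb [ 0.4915 -0.0947  0.07  ] 0.14034361106501672 -125.68270732870178
va [ 0.527  -0.2279  0.07  ] 0.25144601953319495 -100.63303385945316
yaw of casing y 96.97128172689102 0.34472063283425425
key depth [ 0.5289 -0.1557  0.0932]
```

```bash
R1='x'; python3 -m jog '[[1,1,1.3,0.4,0,0,1.6],[1,2.1,2.7,0.6,0,0,3.3],[1,3.3,4.2,0.6,0,0,5],[1,4.4,5.7,0.6,0,0,6.7],[1,5.5,7.1,0.6,0,0,8.4]]'
python3 -m jog '[[1,1.1,1.4,0.2,0,0,1.7],[1,2.2,2.8,0.4,0,0,3.4],[1,3.3,4.2,0.6,0,0,5],[1,4.4,5.7,0.6,0,0,6.7],[1,5.5,7.1,0.6,0,0,8.4]]'
python3 -m jog '[[1,1.1,1.4,0.2,0,0,1.7],[1,2.2,2.8,0.4,0,0,3.4],[1,3.3,4.2,0.6,0,0,5],[1,4.4,5.7,0.6,0,0,6.7],[1,5.5,7.1,0.6,0,0,8.4]]'
```

```text
time: 1.4
ee_pos: [0.3437, -0.3311, 0.2236]
tcp_rot: [-90.0, -0.0, -25.7]
wrist_force: [0.6, -0.8, -0.4]
opening: 0.0121
time: 1.9
ee_pos: [0.4814, -0.1534, 0.2388]
tcp_rot: [-90.0, -0.0, 16.3]
wrist_force: [1.2, -0.5, 0.2]
opening: -0.0
time: 2.4
ee_pos: [0.6189, 0.0242, 0.2536]
tcp_rot: [-90.0, -0.0, 58.3]
wrist_force: [0.4, -0.8, 0.6]
opening: 0.0004
```

Run:
```python
from h import *
p,d,m,T=cam('wrist'); save('w1.png',p); print(T)
```

```text
[[ 0.52453936  0.81492282  0.24649393  0.55617723]
 [ 0.85138491 -0.50257641 -0.15020215  0.06263931]
 [ 0.00147887  0.28864816 -0.9574341   0.41875738]
 [ 0.          0.          0.          1.        ]]
```

View pics/w1.png

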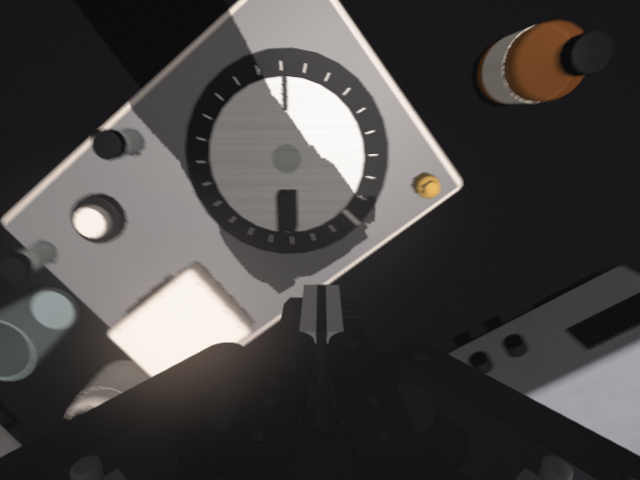

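Wrist view: hub (286,158), mark (285,76)–(285,110), target line (345,210)–(358,222), tab top about (287,200), key top (90,222), vial_b cap (109,144).

```bash
cat > w.py <<'E'
from h import *
np.set_printoptions(precision=4,suppress=True)
def show(T,m,D):
    X={k:plane(m,T,y,x,h) for k,(x,y,h) in D.items()}
    for k,v in X.items(): print(k,v,round(np.linalg.norm((v-X['hub'])[:2]),4),np.degrees(np.arctan2(*(v-X['hub'])[1::-1])).round(1))
E
python3 - <<'E'
from w import *
p,d,m,T=cam('wrist')
show(T,m,dict(hub=(286,157,.084),mo=(285,76,.08),mi=(285,110,.08),ti=(345,210,.078),to=(358,222,.078),tab=(287,198,.102),key=(90,220,.092),vb=(109,144,.114),fing=(322,285,.25)))
for n,(x,y) in dict(key=(90,220),tab=(287,198)).items(): print(n,pt(m,T,y,x,d[y,x]))
# collar outer ellipse fit
g=cv2.cvtColor(p,cv2.COLOR_RGB2HSV)
E
```

```text
hub [0.5746 0.0241 0.084 ] 0.0 0.0
mo [0.5212 0.0566 0.08  ] 0.0625 148.6
mi [0.5428 0.0429 0.08  ] 0.0369 149.4
ti [0.6397 0.0429 0.078 ] 0.0677 16.1
to [0.6549 0.0472 0.078 ] 0.0836 16.1
tab [0.6015 0.0097 0.102 ] 0.0305 -28.1
key [ 0.5339 -0.1436  0.092 ] 0.1725 -103.6
vb [ 0.4978 -0.0792  0.114 ] 0.1287 -126.6
fing [0.6233 0.0284 0.25  ] 0.049 5.1
key [ 0.5339 -0.1431  0.0928]
tab [0.6029 0.0078 0.0916]
```

```bash
python3 -m jog '[[1,0.1,0,-1.5,0,0,0],[1,0.15,0,-3,0,0,0],[1,0.15,0,-4.5,0,0,0],[1,0.15,0,-5.5,0,0,0],[1,0.15,0,-5.8,0,0,0]]'
python3 -m jog '[[1,0,0,-0.3,0,0,0],[1,0,0,-0.6,0,0,0],[1,0,0,-0.75,0,0,0],[1,0,0,-0.75,0,0,0]]'
python3 - <<'E'
from h import *
p,d,m,T=cam('wrist'); q,_,_,_=cam('scene')
save('w2.png',np.hstack([p[::1,120:520],cv2.resize(q[180:300,260:360],(400,480))])[:600])
E
```

```text
time: 3.0
ee_pos: [0.6199, 0.0218, 0.1053]
tcp_rot: [-89.8, 0.1, 57.9]
wrist_force: [0.3, -0.3, 0.7]
opening: 0.0001
time: 3.4
ee_pos: [0.6219, 0.0223, 0.0899]
tcp_rot: [-90.0, -0.0, 57.9]
wrist_force: [0.2, 0.1, -0.1]
opening: -0.0003
```

View pics/w2.png

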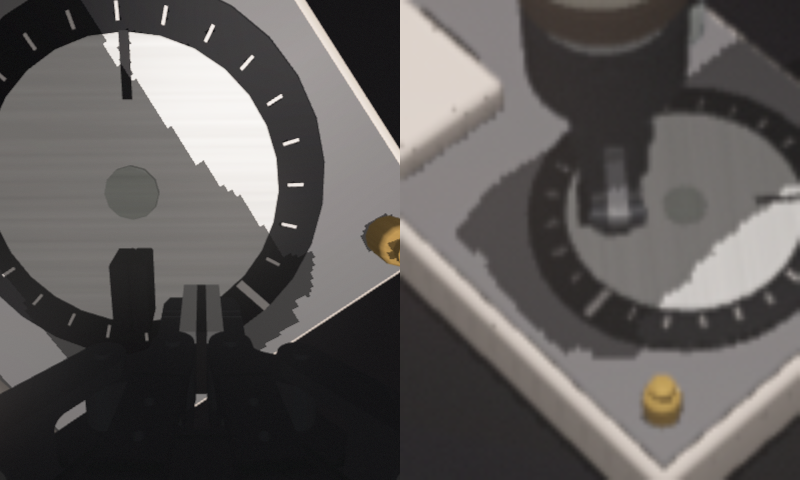

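```bash
cat > tab.py <<'E'
from w import *
import sys
C=np.array([.572,.019]); off=23
end=[float(a) for a in sys.argv[1:]]  # finger directions at row ends
o=bot.get_obs(); p0=o['ee_pos'][:2]; y0=o['tcp_rot'][2]
print('dir',np.degrees(np.arctan2(*(p0-C)[::-1])),'r',np.linalg.norm(p0-C),'yaw',y0)
for i in range(0,len(end),5):
    for e in end[i:i+5]:
        p=C+.0457*np.array([np.cos(np.radians(e)),np.sin(np.radians(e))]); y=min(e-off+90,58)
        print(e,((p-p0)/.025).round(2),round((y-y0)/5,2))
    p0,y0=p,y; print()
E
python3 tab.py -1 -6 -11 -16 -21 -26 -31 -36 -41 -46 -52 -58 -64 -70 -76
```

```text
dir 3.797926443781439 r 0.05010122333834767 yaw 57.93028798628923
-1.0 [-0.17 -0.16] 0.01
-6.0 [-0.18 -0.32] 0.01
-11.0 [-0.21 -0.48] -0.39
-16.0 [-0.24 -0.64] -1.39
-21.0 [-0.29 -0.79] -2.39

-26.0 [-0.06 -0.15] -1.0
-31.0 [-0.14 -0.29] -2.0
-36.0 [-0.23 -0.42] -3.0
-41.0 [-0.33 -0.54] -4.0
-46.0 [-0.44 -0.66] -5.0

-52.0 [-0.14 -0.13] -1.2
-58.0 [-0.3  -0.24] -2.4
-64.0 [-0.47 -0.33] -3.6
-70.0 [-0.64 -0.4 ] -4.8
-76.0 [-0.83 -0.46] -6.0
```

```bash
python3 -m jog '[[1,-0.17,-0.16,0,0,0,0],[1,-0.18,-0.32,0,0,0,0],[1,-0.21,-0.48,0,0,0,-0.4],[1,-0.24,-0.64,0,0,0,-1.4],[1,-0.29,-0.79,0,0,0,-2.4]]'
python3 -m jog '[[1,-0.06,-0.15,0,0,0,-1],[1,-0.14,-0.29,0,0,0,-2],[1,-0.23,-0.42,0,0,0,-3],[1,-0.33,-0.54,0,0,0,-4],[1,-0.44,-0.66,0,0,0,-5]]'
python3 - <<'E'
from h import *
p,d,m,T=cam('wrist'); q,_,_,_=cam('side')
save('w3.png',np.hstack([p[:,120:520],cv2.resize(q[200:320,240:340],(400,480))]))
E
python3 tab.py -52 -58 -64 -70 -76 -82 -88 -94 -100 -106 -111 -116 -121 -125 -129
```

```text
time: 4.0
ee_pos: [0.6144, 0.002, 0.0897]
tcp_rot: [-90.0, -0.0, 45.6]
wrist_force: [-0.5, -0.2, -0.1]
opening: -0.0002
time: 4.5
ee_pos: [0.6033, -0.0145, 0.0898]
tcp_rot: [-90.0, -0.0, 20.6]
wrist_force: [0.2, -0.1, 0.2]
opening: -0.0
dir -47.032928487384474 r 0.04584984560133906 yaw 20.743721253379235
-52.0 [-0.12 -0.1 ] -1.15
-58.0 [-0.28 -0.21] -2.35
-64.0 [-0.45 -0.3 ] -3.55
-70.0 [-0.62 -0.38] -4.75
-76.0 [-0.81 -0.43] -5.95

-82.0 [-0.19 -0.04] -1.2
-88.0 [-0.38 -0.05] -2.4
-94.0 [-0.57 -0.05] -3.6
-100.0 [-0.76 -0.03] -4.8
-106.0 [-0.95  0.02] -6.0

-111.0 [-0.15  0.05] -1.0
-116.0 [-0.3   0.11] -2.0
-121.0 [-0.44  0.19] -3.0
-125.0 [-0.54  0.26] -3.8
-129.0 [-0.65  0.34] -4.6
```

View pics/w3.png

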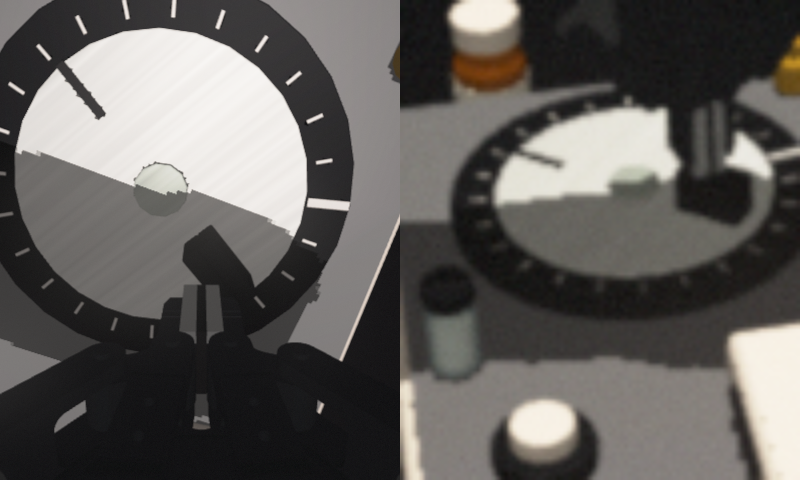

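Run:
```python
from w import *
p,d,m,T=cam('wrist'); print(bot.get_obs()['ee_pos'])
show(T,m,dict(hub=(280,187,.084),mo=(180,65,.08),mi=(220,115,.08),ti=(428,204,.078),to=(468,206,.078),tabLi=(304,242,.102),tabRi=(330,228,.102),tabRo=(372,280,.102),fingL=(303,286,.09),fingR=(340,286,.09)))
for y,x in [(235,320),(260,345),(290,315),(320,312),(340,312),(290,330),(300,290)]: print(y,x,pt(m,T,y,x,d[y,x]))
```

```text
[ 0.6034 -0.0143  0.0898]
hub [0.5718 0.0186 0.084 ] 0.0 0.0
mo [0.5173 0.0507 0.08  ] 0.0632 149.5
mi [0.5381 0.0377 0.08  ] 0.0387 150.5
ti [0.6367 0.0338 0.078 ] 0.0667 13.2
to [0.6541 0.0394 0.078 ] 0.0849 14.2
tabLi [0.5887 0.0047 0.102 ] 0.0219 -39.6
tabRi [0.5963 0.0138 0.102 ] 0.025 -11.0
tabRo [ 0.6207 -0.0009  0.102 ] 0.0527 -21.8
fingL [ 0.5963 -0.0189  0.09  ] 0.0448 -56.8
fingR [ 0.6118 -0.013   0.09  ] 0.0511 -38.3
235 320 [0.5953 0.0052 0.0866]
260 345 [0.6072 0.003  0.1009]
290 315 [ 0.5974 -0.0052  0.1208]
320 312 [ 0.5968 -0.0055  0.1428]
340 312 [ 0.5966 -0.0042  0.1562]
290 330 [ 0.6024 -0.003   0.1215]
300 290 [ 0.5901 -0.0121  0.1212]
```

Run:
```python
from w import *
p,d,m,T=cam('wrist'); o=bot.get_obs(); print(m['tool_from_camera'],m['fx'])
for z in (0,.01,.02,.03,.05):
    P=np.linalg.inv(T)@np.r_[o['ee_pos']+[0,0,z],1]; print(z,P[0]/P[2]*m['fx']+m['cx'],P[1]/P[2]*m['fy']+m['cy'],P[2])
for y in range(230,345,8): print(y,[ (d[y,x]*1000).round().astype(int) for x in range(290,352,6)],[pt(m,T,y,x,d[y,x])[2].round(3) for x in (308,320,332)])
```

```text
[[ 1.      0.0009  0.001  -0.0002]
 [-0.0007 -0.2875  0.9578 -0.1652]
 [ 0.0011 -0.9578 -0.2875  0.0733]
 [ 0.      0.      0.      1.    ]] 400.08935859207844
0 321.1698106387775 282.28904605354535 0.17931595892940733
0.01 321.2020418315849 291.9170468872023 0.16973837861064484
0.02 321.23812786079634 302.6965523621561 0.16016079829188234
0.03 321.2788042666488 314.8472807512244 0.15058321797311985
0.05 321.37794239232846 344.46151074249354 0.13142805733559487
230 [np.int64(184), np.int64(184), np.int64(183), np.int64(182), np.int64(183), np.int64(182), np.int64(176), np.int64(174), np.int64(183), np.int64(181), np.int64(182)] [np.float64(0.08), np.float64(0.08), np.float64(0.088)]
238 [np.int64(184), np.int64(183), np.int64(184), np.int64(184), np.int64(179), np.int64(172), np.int64(164), np.int64(162), np.int64(173), np.int64(184), np.int64(184)] [np.float64(0.08), np.float64(0.091), np.float64(0.101)]
246 [np.int64(186), np.int64(185), np.int64(185), np.int64(174), np.int64(167), np.int64(162), np.int64(161), np.int64(162), np.int64(163), np.int64(174), np.int64(186)] [np.float64
[... 2076 characters left out ...]
 np.float64(0.142)]
326 [np.int64(129), np.int64(129), np.int64(121), np.int64(122), np.int64(121), np.int64(0), np.int64(121), np.int64(123), np.int64(122), np.int64(130), np.int64(130)] [np.float64(0.147), np.float64(0.255), np.float64(0.146)]
334 [np.int64(112), np.int64(112), np.int64(115), np.int64(115), np.int64(119), np.int64(120), np.int64(119), np.int64(118), np.int64(115), np.int64(112), np.int64(113)] [np.float64(0.153), np.float64(0.149), np.float64(0.151)]
342 [np.int64(110), np.int64(109), np.int64(111), np.int64(112), np.int64(119), np.int64(120), np.int64(119), np.int64(111), np.int64(112), np.int64(110), np.int64(108)] [np.float64(0.157), np.float64(0.15), np.float64(0.157)]
```

The dial has not moved, and wrist depth puts the finger ends about 27 mm above the reported TCP, so they passed over the tab without contact. I'll go back and check the true tip height with the fixed cameras.

```bash
python3 -m jog '[[1,0.15,0.3,0,0,0,1.5],[1,0.3,0.6,0,0,0,3],[1,0.45,0.9,0,0,0,4.5],[1,0.6,1.2,0,0,0,6],[1,0.75,1.45,0,0,0,7.4]]'
python3 - <<'E'
from w import *
o=bot.get_obs(); print(o['ee_pos'])
for n in ('side','scene'):
    p,d,m,T=cam(n)
    i,j=np.mgrid[:480,:640]; X=np.stack([(j-m['cx'])/m['fx']*d,(i-m['cy'])/m['fy']*d,d],-1)@T[:3,:3].T+T[:3,3]
    k=(d>0)&(np.hypot(X[...,0]-o['ee_pos'][0],X[...,1]-o['ee_pos'][1])<.022)&(X[...,2]>.07)&(X[...,2]<.2)
    print(n,np.histogram(X[k][:,2],np.arange(.07,.2,.005)))
    P=np.linalg.inv(T)@np.r_[o['ee_pos'],1]; c,r=int(P[0]/P[2]*m['fx']+m['cx']),int(P[1]/P[2]*m['fy']+m['cy']); print(n,r,c)
    print([(rr,X[rr,c].round(3)) for rr in range(r-30,r+10,3)])
    save(n+'3.png',cv2.resize(p[r-45:r+30,c-50:c+50],(800,600),interpolation=2))
E
```

```text
time: 5.2
ee_pos: [0.6225, 0.0228, 0.0896]
tcp_rot: [-90.0, -0.0, 58.4]
wrist_force: [-0.3, 0.0, -0.4]
opening: 0.0
[0.6225 0.0228 0.0896]
side (array([ 0, 61, 78,  1,  0,  0,  0,  0,  8, 17, 26, 34, 29, 29, 39, 23, 11,
       19, 34, 26, 13, 24, 41, 32, 25]), array([0.07 , 0.075, 0.08 , 0.085, 0.09 , 0.095, 0.1  , 0.105, 0.11 ,
       0.115, 0.12 , 0.125, 0.13 , 0.135, 0.14 , 0.145, 0.15 , 0.155,
       0.16 , 0.165, 0.17 , 0.175, 0.18 , 0.185, 0.19 , 0.195]))
side 238 324
[(208, array([0.622, 0.005, 0.168])), (211, array([0.622, 0.004, 0.162])), (214, array([0.623, 0.012, 0.151])), (217, array([0.622, 0.011, 0.145])), (220, array([0.622, 0.012, 0.138])), (223, array([0.622, 0.009, 0.133])), (226, array([0.622, 0.006, 0.129])), (229, array([0.621, 0.007, 0.121])), (232, array([0.625, 0.059, 0.078])), (235, array([0.624, 0.048, 0.079])), (238, array([0.623, 0.035, 0.082])), (241, array([0.622, 0.026, 0.081])), (244, array([ 0.619, -0.015,  0.104])), (247, array([ 0.619, -0.018,  0.1  ]))]
scene (array([  1, 104, 157,   0,   0,   0,   0,   0,   0,   4,   5,   8,   0,
         0,   0,   0,   0,   0,   8,   8,  10,  12,  14,   5,   1]), array([0.07 , 0.075, 0.08 , 0.085, 0.09 , 0.095, 0.1  , 0.105, 0.11 ,
       0.115, 0.12 , 0.125, 0.13 , 0.135, 0.14 , 0.145, 0.15 , 0.155,
       0.16 , 0.165, 0.17 , 0.175, 0.18 , 0.185, 0.19 , 0.195]))
scene 242 313
[(212, array([0.642, 0.055, 0.245])), (215, array([0.643, 0.055, 0.237])), (218, array([0.642, 0.054, 0.226])), (221, array([0.643, 0.055, 0.22 ])), (224, array([0.646, 0.059, 0.216])), (227, array([0.649, 0.063, 0.214])), (230, array([0.651, 0.066, 0.21 ])), (233, array([0.653, 0.068, 0.205])), (236, array([0.657, 0.074, 0.205])), (239, array([0.631, 0.034, 0.126])), (242, array([0.619, 0.016, 0.082])), (245, array([0.624, 0.022, 0.082])), (248, array([0.628, 0.027, 0.079])), (251, array([0.633, 0.034, 0.081]))]
```

View pics/scene3.png

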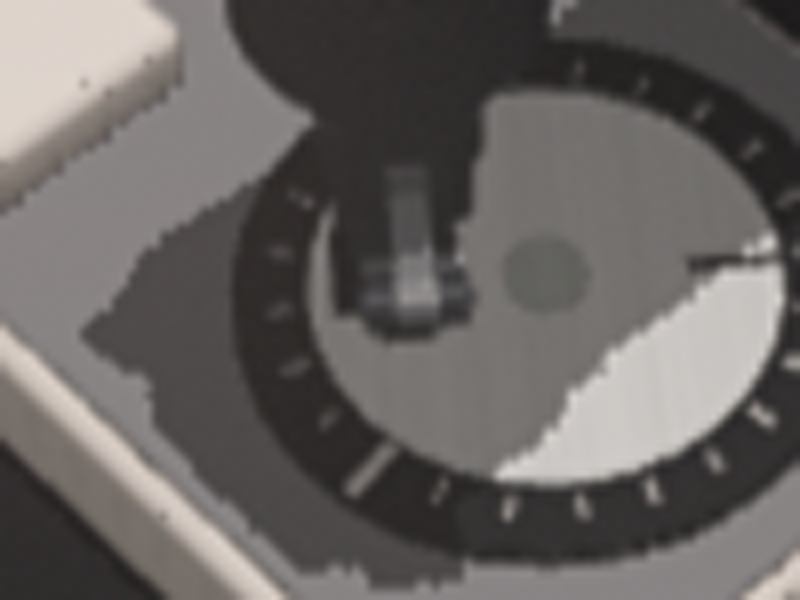

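All three cameras agree that the tips are at z≈0.117 with TCP reading 0.090, an offset of about 27 mm. I'll lower beside the tab in small steps while watching the force.

```bash
python3 -m jog '[[1,0,0,-0.2,0,0,0],[1,0,0,-0.4,0,0,0],[1,0,0,-0.6,0,0,0],[1,0,0,-0.7,0,0,0],[1,0,0,-0.7,0,0,0]]'
python3 -m jog '[[1,0,0,-0.1,0,0,0],[1,0,0,-0.2,0,0,0],[1,0,0,-0.3,0,0,0],[1,0,0,-0.3,0,0,0]]'
python3 - <<'E'
from w import *
p,d,m,T=cam('wrist'); o=bot.get_obs(); save('w4.png',p)
i,j=np.mgrid[:480,:640]; X=np.stack([(j-m['cx'])/m['fx']*d,(i-m['cy'])/m['fy']*d,d],-1)@T[:3,:3].T+T[:3,3]
print(o['ee_pos']); print([(r,X[r,315].round(3)) for r in range(270,312,3)])
p,d,m,T=cam('side'); X=np.stack([(j-m['cx'])/m['fx']*d,(i-m['cy'])/m['fy']*d,d],-1)@T[:3,:3].T+T[:3,3]
print([(r,X[r,324].round(3)) for r in range(225,250,2)])
E
```

```text
time: 5.8
ee_pos: [0.6218, 0.0221, 0.0715]
tcp_rot: [-90.0, 0.0, 57.9]
wrist_force: [-0.3, 0.4, -0.6]
opening: -0.0002
time: 6.2
ee_pos: [0.622, 0.0223, 0.0642]
tcp_rot: [-90.0, 0.0, 57.9]
wrist_force: [-0.6, -0.1, 0.2]
opening: -0.0001
[0.6221 0.0223 0.0644]
[(270, array([0.61 , 0.027, 0.08 ])), (273, array([0.611, 0.026, 0.08 ])), (276, array([0.613, 0.025, 0.08 ])), (279, array([0.614, 0.025, 0.08 ])), (282, array([0.615, 0.024, 0.079])), (285, array([0.612, 0.026, 0.091])), (288, array([0.612, 0.026, 0.093])), (291, array([0.611, 0.027, 0.097])), (294, array([0.611, 0.026, 0.099])), (297, array([0.611, 0.026, 0.102])), (300, array([0.611, 0.027, 0.105])), (303, array([0.612, 0.026, 0.106])), (306, array([0.612, 0.027, 0.108])), (309, array([0.612, 0.027, 0.11 ]))]
[(225, array([ 0.621, -0.001,  0.136])), (227, array([0.622, 0.008, 0.125])), (229, array([0.622, 0.01 , 0.12 ])), (231, array([0.621, 0.009, 0.116])), (233, array([0.621, 0.011, 0.11 ])), (235, array([0.621, 0.005, 0.11 ])), (237, array([0.621, 0.007, 0.104])), (239, array([0.621, 0.01 , 0.097])), (241, array([0.621, 0.013, 0.09 ])), (243, array([ 0.62 , -0.009,  0.102])), (245, array([ 0.619, -0.018,  0.104])), (247, array([ 0.619, -0.02 ,  0.102])), (249, array([ 0.619, -0.015,  0.093]))]
```

View pics/w4.png

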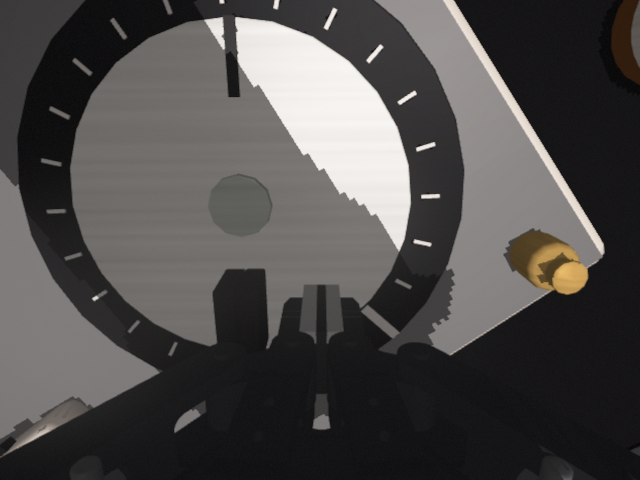

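Fingertip is now beside the tab on its counterclockwise side, with the tip at about z 0.09. Tab (240,305), finger (322,310). Pushing.

```bash
python3 -m jog '[[1,-0.17,-0.16,0,0,0,0],[1,-0.18,-0.32,0,0,0,0],[1,-0.21,-0.48,0,0,0,-0.4],[1,-0.24,-0.64,0,0,0,-1.4],[1,-0.29,-0.79,0,0,0,-2.4]]'
python3 - <<'E'
from w import *
p,d,m,T=cam('wrist'); save('w5.png',p[:,:])
E
python3 tab.py -26 -31 -36 -41 -46 -52 -58 -64 -70 -76
```

```text
time: 6.8
ee_pos: [0.615, 0.0024, 0.0648]
tcp_rot: [-90.0, -0.0, 45.6]
wrist_force: [0.2, 1.6, -0.2]
opening: 0.0001
dir -21.794985442958772 r 0.04614398328968007 yaw 45.32438464528372
-26.0 [-0.07 -0.12] -0.86
-31.0 [-0.15 -0.26] -1.86
-36.0 [-0.23 -0.39] -2.86
-41.0 [-0.33 -0.51] -3.86
-46.0 [-0.44 -0.63] -4.86

-52.0 [-0.14 -0.13] -1.2
-58.0 [-0.3  -0.24] -2.4
-64.0 [-0.47 -0.33] -3.6
-70.0 [-0.64 -0.4 ] -4.8
-76.0 [-0.83 -0.46] -6.0
```

View pics/w5.png

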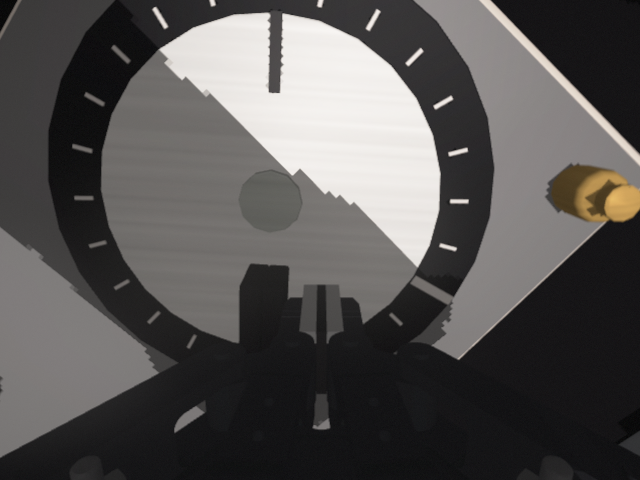

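The dial now follows: the mark points up at (275,50) although the tool has turned 12°, and contact force is about 1.6 N. Continuing round.

```bash
python3 -m jog '[[1,-0.07,-0.12,0,0,0,-0.9],[1,-0.15,-0.26,0,0,0,-1.9],[1,-0.23,-0.39,0,0,0,-2.9],[1,-0.33,-0.51,0,0,0,-3.9],[1,-0.44,-0.63,0,0,0,-4.9]]'
python3 -m jog '[[1,-0.14,-0.13,0,0,0,-1.2],[1,-0.3,-0.24,0,0,0,-2.4],[1,-0.47,-0.33,0,0,0,-3.6],[1,-0.64,-0.4,0,0,0,-4.8],[1,-0.83,-0.46,0,0,0,-6]]'
python3 tab.py -82 -88 -94 -100 -106 -111 -116 -121 -125 -129
```

```text
time: 7.35
ee_pos: [0.6046, -0.0139, 0.0649]
tcp_rot: [-90.1, -0.1, 21.2]
wrist_force: [2.1, -0.3, -1.5]
opening: 0.0004
time: 7.85
ee_pos: [0.5837, -0.0257, 0.0649]
tcp_rot: [-90.1, -0.1, -8.8]
wrist_force: [2.2, -2.0, -0.2]
opening: -0.0003
dir -75.37025881154138 r 0.046240791576579385 yaw -8.831430149730505
-82.0 [-0.21 -0.02] -1.23
-88.0 [-0.4  -0.04] -2.43
-94.0 [-0.59 -0.03] -3.63
-100.0 [-0.78 -0.01] -4.83
-106.0 [-0.97  0.03] -6.03

-111.0 [-0.15  0.05] -1.0
-116.0 [-0.3   0.11] -2.0
-121.0 [-0.44  0.19] -3.0
-125.0 [-0.54  0.26] -3.8
-129.0 [-0.65  0.34] -4.6
```

```bash
python3 -m jog '[[1,-0.21,-0.02,0,0,0,-1.2],[1,-0.4,-0.04,0,0,0,-2.4],[1,-0.59,-0.03,0,0,0,-3.6],[1,-0.78,-0.01,0,0,0,-4.8],[1,-0.97,0.03,0,0,0,-6]]'
python3 -m jog '[[1,-0.15,0.05,0,0,0,-1],[1,-0.3,0.11,0,0,0,-2],[1,-0.44,0.19,0,0,0,-3],[1,-0.54,0.26,0,0,0,-3.8],[1,-0.65,0.34,0,0,0,-4.6]]'
python3 - <<'E'
from w import *
p,d,m,T=cam('wrist'); save('w6.png',p)
E
python3 tab.py -131 -133 -135 -137 -139
```

```text
time: 8.35
ee_pos: [0.5592, -0.0248, 0.0649]
tcp_rot: [-90.0, -0.1, -38.8]
wrist_force: [2.5, -1.5, 0.0]
opening: -0.0
time: 8.85
ee_pos: [0.5431, -0.016, 0.0649]
tcp_rot: [-90.0, -0.1, -61.7]
wrist_force: [2.9, -1.8, 0.4]
opening: 0.0003
dir -130.12351170327315 r 0.045470491596862055 yaw -61.9644685673823
-131.0 [-0.03  0.01] -0.41
-133.0 [-0.07  0.05] -0.81
-135.0 [-0.12  0.1 ] -1.21
-137.0 [-0.16  0.14] -1.61
-139.0 [-0.21  0.19] -2.01
```

View pics/w6.png

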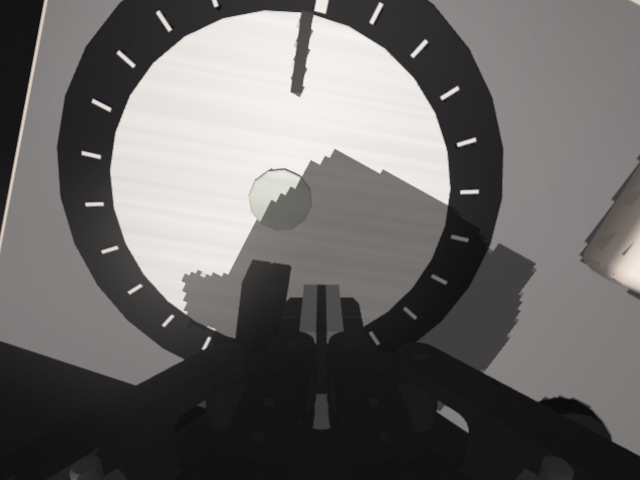

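```bash
cat > ang.py <<'E'
from w import *
def angles(cams=('wrist',),lo=0,hi=40,rt=(67,72)):
    for n in cams:
        p,d,m,T=cam(n); g=cv2.cvtColor(p,cv2.COLOR_RGB2GRAY).astype(np.float32); Ti=np.linalg.inv(T)
        def samp(C,a,r,h):
            A,Rr=np.meshgrid(np.radians(a),np.array(r)/1e3)
            P=np.stack([C[0]+Rr*np.cos(A),C[1]+Rr*np.sin(A),h+0*A,1+0*A],-1)@Ti.T
            return cv2.remap(g,(P[...,0]/P[...,2]*m['fx']+m['cx']).astype(np.float32),(P[...,1]/P[...,2]*m['fy']+m['cy']).astype(np.float32),1,borderMode=cv2.BORDER_REPLICATE)
        # centre: rim contrast (dial bright inside 64.., collar dark outside)
        a=np.arange(lo-60,hi+61,3); best=None
        from scipy.optimize import minimize
        f=lambda c: -(samp(c,a,np.arange(61,64.5,.5),.08).mean(0)-samp(c,a,np.arange(67,70,.5),.078).mean(0)).mean()
        gx=[(f((x,y)),x,y) for x in np.arange(.560,.584,.001) for y in np.arange(.008,.032,.001)]
        s,x,y=min(gx); C=(x,y)
        b=np.arange(lo,hi,.1)
        M=samp(C,b,np.arange(44,62),.08).mean(0); W=samp(C,b,np.arange(*rt,.5),.078).mean(0)
        def cen(v):
            v=v-np.percentile(v,60); k=np.argmax(v); s=slice(max(0,k-40),k+41); w=np.clip(v[s]-v[k]*.4,0,None); return (b[s]*w).sum()/w.sum(),v[k]
        print(n,'C',C,'mark',cen(-M),'target',cen(W))
if __name__=='__main__':
    import sys; angles(sys.argv[1:])
E
python3 ang.py wrist scene side
```

```text
wrist C (np.float64(0.5710000000000001), np.float64(0.017000000000000008)) mark (np.float64(17.91059335898778), np.float32(157.09207)) target (np.float64(15.359513219211962), np.float32(166.0314))
scene C (np.float64(0.5710000000000001), np.float64(0.016000000000000007)) mark (np.float64(17.449001543648986), np.float32(105.26186)) target (np.float64(14.645186896216373), np.float32(111.78427))
side C (np.float64(0.5730000000000001), np.float64(0.01800000000000001)) mark (np.float64(17.31430634998658), np.float32(106.877914)) target (np.float64(15.055788984356084), np.float32(100.87252))
```

```bash
python3 -m jog '[[1,-0.02,0.016,0,0,0,-0.15],[1,-0.04,0.032,0,0,0,-0.3],[1,-0.05,0.042,0,0,0,-0.4],[1,-0.05,0.042,0,0,0,-0.4]]'; python3 ang.py wrist scene side
```

```text
time: 9.45
ee_pos: [0.5415, -0.0144, 0.0647]
tcp_rot: [-90.0, -0.0, -63.6]
wrist_force: [1.5, -1.1, 1.6]
opening: -0.0
wrist C (np.float64(0.5710000000000001), np.float64(0.017000000000000008)) mark (np.float64(15.54493144680917), np.float32(156.8674)) target (np.float64(15.33195086694193), np.float32(163.43472))
scene C (np.float64(0.5710000000000001), np.float64(0.016000000000000007)) mark (np.float64(15.120356259853653), np.float32(108.53234)) target (np.float64(14.652664443913613), np.float32(111.50368))
side C (np.float64(0.5730000000000001), np.float64(0.01800000000000001)) mark (np.float64(14.890644341835628), np.float32(107.18664)) target (np.float64(15.019726081424926), np.float32(99.632324))
```

Marks agree within about 0.2° on average over three cameras. Backing off away from the tab and up, then viewing.

```bash
python3 -m jog '[[1,0.1,-0.08,0,0,0,0],[1,0.25,-0.2,0,0,0,0],[1,0.35,-0.3,0,0,0,0],[1,0.35,-0.3,1.5,0,0,0],[1,0.35,-0.3,3,0,0,0]]'
python3 -m jog '[[1,0,-1,1.5,0,0,1],[1,-0.2,-2,2.5,0,0,2],[1,-0.4,-3,2.5,0,0,3],[1,-0.6,-4,2.5,0,0,4],[1,-0.8,-5,2.5,0,0,5]]'
python3 - <<'E'
from w import *
for n in ('wrist','scene'):
    p,d,m,T=cam(n); save(n+'7.png',p)
    for g in bot.regions_of(n,'read_key_top')[:2]: r,c=g['point']; print(n,g['conf'],r,c,g['pixels'].sum(),pt(m,T,r,c,d[int(r),int(c)]))
E
python3 ang.py scene side
```

```text
time: 10.1
ee_pos: [0.5494, -0.0221, 0.1393]
tcp_rot: [-90.2, 0.1, -63.6]
wrist_force: [-0.0, -0.4, 0.6]
opening: 0.0001
time: 10.6
ee_pos: [0.5301, -0.148, 0.2022]
tcp_rot: [-90.0, 0.0, -38.4]
wrist_force: [-0.5, 0.2, -0.4]
opening: -0.0002
wrist 0.57 222.3 324.6 1173 [ 0.5306 -0.1514  0.092 ]
scene 0.45 172.9 304.1 85 [ 0.5234 -0.1495  0.0912]
scene C (np.float64(0.5710000000000001), np.float64(0.016000000000000007)) mark (np.float64(15.067816570408551), np.float32(105.428)) target (np.float64(14.653185889973278), np.float32(108.85675))
side C (np.float64(0.5730000000000001), np.float64(0.01800000000000001)) mark (np.float64(14.916320300396928), np.float32(107.05972)) target (np.float64(15.037383098594102), np.float32(97.1122))
```

View pics/wrist7.png

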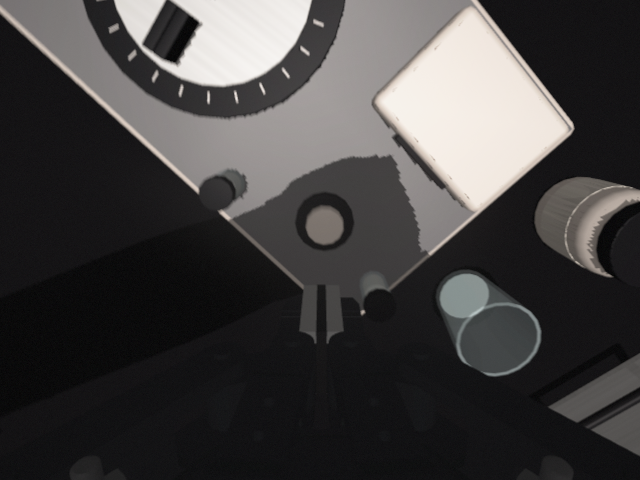

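Wrist view: key at (325,222), vial_a (375,290) and vial_b (222,187) standing clear. Descending over the key.

```bash
python3 -m jog '[[1,-0.05,-0.26,-1.3,0,0,0],[1,-0.05,-0.26,-2.6,0,0,0],[1,-0.05,-0.26,-3.9,0,0,0],[1,-0.05,-0.26,-4.8,0,0,0],[1,-0.05,-0.26,-5.1,0,0,0]]'
python3 -m jog '[[1,0,0,-0.1,0,0,0],[1,0,0,-0.2,0,0,0],[1,0,0,-0.28,0,0,0],[1,0,0,-0.28,0,0,0]]'
python3 - <<'E'
from w import *
q,_,_,_=cam('side'); q2,_,_,_=cam('scene')
save('w8.png',np.hstack([cv2.resize(q[270:345,235:310],(400,400),interpolation=2),cv2.resize(q2[130:205,265:340],(400,400),interpolation=2)]))
E
```

```text
time: 11.4
ee_pos: [0.5278, -0.1521, 0.072]
tcp_rot: [-90.1, 0.2, -38.5]
wrist_force: [0.9, 0.2, -0.1]
opening: -0.0
time: 11.8
ee_pos: [0.5297, -0.1534, 0.0686]
tcp_rot: [-89.9, -0.1, -38.6]
wrist_force: [0.9, 0.8, 1.9]
opening: -0.0001
```

View pics/w8.png

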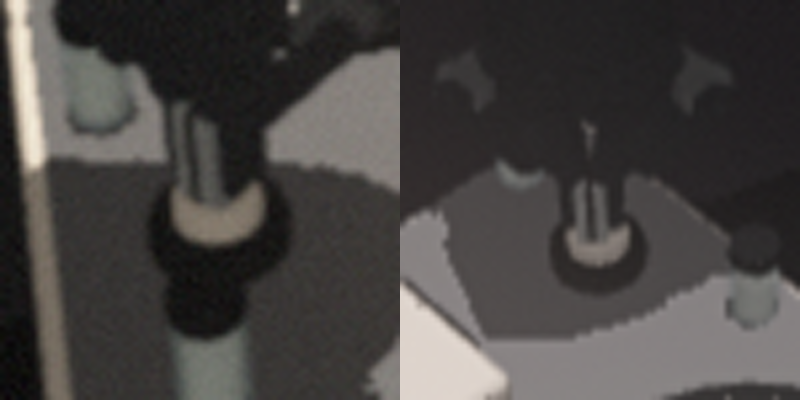

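The fingertips stand over the key's middle in both views and are just touching it. Pressing in small steps.

```bash
python3 -m jog '[[1,0,0,-0.06,0,0,0],[1,0,0,-0.12,0,0,0],[1,0,0,-0.16,0,0,0],[1,0,0,-0.16,0,0,0]]'
python3 -m jog '[[1,0,0,-0.05,0,0,0],[1,0,0,-0.1,0,0,0],[1,0,0,-0.1,0,0,0]]'
python3 -m jog '[[1,0,0,-0.04,0,0,0],[1,0,0,-0.08,0,0,0],[1,0,0,-0.08,0,0,0]]'
```

```text
time: 12.3
ee_pos: [0.5294, -0.1535, 0.0639]
tcp_rot: [-90.0, -0.1, -38.6]
wrist_force: [3.3, 0.1, 4.4]
opening: 0.0001
time: 12.6
ee_pos: [0.5295, -0.1535, 0.063]
tcp_rot: [-89.9, -0.1, -38.6]
wrist_force: [0.3, 2.3, 16.1]
opening: 0.0
time: 12.9
ee_pos: [0.5297, -0.1536, 0.0628]
tcp_rot: [-89.9, -0.2, -38.6]
wrist_force: [-5.3, 3.0, 28.1]
opening: -0.0002
```

It bottomed out: 6 mm of travel, then force rising steeply with no further motion. Releasing.

```bash
python3 -m jog '[[1,0,0,0.2,0,0,0],[1,0,0,0.6,0,0,0],[1,0,0,1.5,0,0,0],[1,0,0,3,0,0,0],[1,0,0,4.5,0,0,0]]'
python3 -m jog '[[1,0,0,1,0,0,0],[1,0,0,2,0,0,0],[1,-0.5,-0.5,2,0,0,0],[1,-1,-1,2,0,0,0],[1,-1,-1,2,0,0,0]]'
python3 ang.py scene side
python3 - <<'E'
from w import *
for n in ('side','wrist'):
    p,d,m,T=cam(n)
    for g in bot.regions_of(n,'read_key_top')[:1]: r,c=g['point']; print(n,pt(m,T,r,c,d[int(r),int(c)]))
q,_,_,_=cam('scene'); s,_,_,_=cam('side')
save('w9.png',np.hstack([cv2.resize(q[120:290,220:390],(400,400),interpolation=2),cv2.resize(s[200:360,220:380],(400,400),interpolation=2)]))
E
```

```text
time: 13.4
ee_pos: [0.5275, -0.1533, 0.1718]
tcp_rot: [-90.1, 0.2, -38.6]
wrist_force: [0.6, -0.2, 0.2]
opening: 0.0001
time: 13.9
ee_pos: [0.5018, -0.1798, 0.2205]
tcp_rot: [-90.1, 0.1, -38.7]
wrist_force: [-0.0, -0.0, -0.5]
opening: 0.0003
scene C (np.float64(0.5710000000000001), np.float64(0.016000000000000007)) mark (np.float64(15.065268008429008), np.float32(105.65492)) target (np.float64(14.649048166150408), np.float32(108.99053))
side C (np.float64(0.5730000000000001), np.float64(0.01800000000000001)) mark (np.float64(14.929251970234912), np.float32(106.39227)) target (np.float64(15.036570655725042), np.float32(98.50882))
side [ 0.5284 -0.1584  0.0907]
wrist [ 0.5297 -0.1533  0.0919]
```

View pics/w9.png

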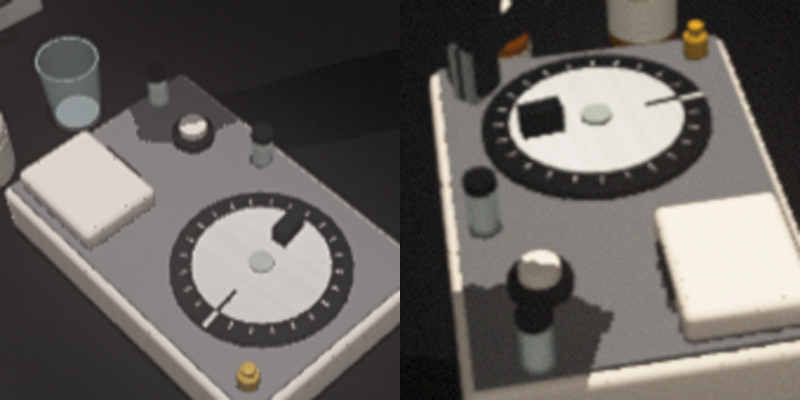

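Mark and thick line run in one line in both views, at (220,307) and (677,100). The key is back up at z≈0.091 and everything is standing. Handing in.

```bash
python3 -c "
from workcell import bot
print(bot.job_done())"
```

```text
the job is handed in; nothing more can be done
None
```

The dial's index mark now lines up with the long thick line, and the read key was pressed right down once and came back up. I handed the job in at about 14 s of robot time.

- **Dial:** I pushed the tab about 133° clockwise with the shut fingertips against its side. My last check before hand-in gave a mark-to-line error of +0.4° from the scene camera and −0.1° from the side camera. The wrist camera gave +0.2° when the push ended. The target line read the same angle before and after, so the collar did not move.
- **Key:** It travelled about 6 mm to its stop, and the force reached 28 N there. After release its top measured 0.091–0.092 m, which is the "up" height.
- **Other objects:** Both vials, the weight and the beaker stood in place in the final pictures. The other jars and bottles were only partly in view, but the arm never worked near them.
- **First push missed:** The finger ends were about 27 mm above the reported TCP, contrary to the given tool frame. The fingers passed over the tab without touching it. All three cameras confirmed the offset, and I worked 27 mm lower from then on.

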